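Hold open the shutter of the loaded bay on the tube viewer

ROBOT

A 6-joint arm with a two-finger parallel gripper is mounted at the origin on a cart in front of the work surface, level with it; the furniture and walls round the work are solid. World frame = base frame: x ahead of the robot, y to its left, z up, the work surface at z = 0. Lengths are in m, angles in rad, forces in N, time in s.
With the tool pointing down it reaches from about 0.425 to 0.95 m from the base axis. Payload 3.5 kg.
Tool frame: the origin (TCP) lies midway between the tips of the shut fingers; the grasp point (between the pads) lies 19 mm behind it; z points along the fingers, y is the line along which they close (so a half turn about z gives the same grasp; the last joint's range is limited). The gripper opens to 85 mm and grips with 20 to 120 N. Pads are 22 mm wide; open, the fingers measure 114 mm over their backs; the gripper's body (76 mm by 85 mm) begins 54 mm behind the grasp point. The pads swing forward as they close: fully open they stand 13 mm farther back than shut.
Start: joints at [-1.294, 0.286, 1.577, -0, 1.279, -0.15], TCP at [0.279, -0.614, 0.231] pointing down, gripper open.
Joint ranges: [-2.77, 2.77], [-0.9, 2.22], [0.21, 2.48], [-1.53, 4.67], [0.24, 2.81], [-2.84, 2.84]. Speed limits (rad/s): [2.79, 2.79, 3.14, 3.14, 3.14, 3.14].

INTERFACE

Orientations are given as a unit quaternion [x, y, z, w].
In Python, from plant import ctrl gives the robot as it stands.
- The arm moves only by the tool send_rows, never from a script. Its argument "series" is a list that holds one entry, the list of rows, each a list of 7 numbers: the shift along the tool's x, y, z in cm, then the turn, a rotation vector about the tool's x, y, z in rad, then the opening, from -1 (shut) to 1 (fully open). In form: [[[x, y, z, rx, ry, rz, jaw], ...]]. A call has 1 to 10 rows; each row shifts and turns the commanded pose from where the row before left it, along the tool's axes as they then stand; what a row does not reach is not made up. A row lasts 1/8 s, in which the tool goes at most 62.5 mm and 10.7 degrees, less where a joint would pass 70% of its speed; a pose out of reach is approached as far as the arm can. A call is refused whole if a number of a shift passes 6.25 or a number of a turn 0.188, either way. A call with a gripper value outside its range is refused whole. The fingers move at their own pace and stop on an object; "force" is the grip in N (left out, the last holds). Time passes only in rows, so rows that do not move let the fingers close. It gives the time, the measured TCP pose, the force, the opening and the grip force at its end, in the units of the state.
- ctrl.get_state(): the state, without advancing time (a new reading comes with each control period).
- ctrl.read_camera(name): name is "scene" or "side" or "wrist"; returns a dict with "img" (480x640x3 uint8, red, green, blue), "fx", "fy", "cx", "cy" (pixels), "R" (3x3) and "t" (3): a world point X has camera coordinates R X + t; the wrist camera has in their place "hand_eye" (4x4, takes a point from camera to tool coordinates, whose origin is the TCP and whose axes are the flange's). Camera axes: x right, y down, z forward; pixel columns grow to the right and rows downward; lengths in m; the calibration is good to about 2 mm. The wrist camera is an equidistant fisheye: a pixel r from the principal point sees the ray r / f radians off the axis. A picture is of the moment at which its call begins: read the wrist's pose just before it. There is no depth.
- ctrl.sign_off(): hands the job in; it is judged then, once.
The state is a dict: "time": time; "qpos": joint angles; "dq": joint speeds; "joint_efforts": joint torques, N m; "eef_pos": TCP position; "tcp_rot": TCP orientation; "contact_force": force on the tool from outside, world axes, zero at the start; "wrist_torque": the same for the moment, N m; "opening": opening from 0.0 (shut) to 1.0 (fully open); "finger_force": force on a finger pad.
Only numpy, scipy, OpenCV 4.12 (cv2) and the standard library are available. Lean on these libraries where they do the work, as an engineer would, in place of code of your own. Each camera call takes 0.05 s, during which the arm holds its last target. There are 200 camera calls.

TASK

The two-bay tube viewer holds one light-sensitive sample tube; the other well is closed with a blanking plug. Take the upright grip of the shutter that belongs to the bay with the tube, slide it outwards against its spring to half travel, so that the open port stands in front of the window (pointer at the long middle line), and finish while holding it there: the program ends with the fingers still on the grip. Do not run the shutter through to its far stop, keep the other shutter shut, and leave the tube, the plug and the things on the bench where they are.

Things in the scene. Friction and masses are not known exactly. Their poses are not given: they have to be found in the camera images.
- viewer: bench tube viewer: white case 288 wide (y) x 137 deep (x) x 115 mm high, black front face leaning back 15 degrees, fixed to the bench. Origin: centre of its underside, on the bench; its x points to its back, y to its left end, z up. Left bay at y = +68 mm, right bay at y = -68 mm, each with a well in the deck (z = 115 mm) and a lit window 12 mm wide, 30 mm high in the front face
- well_left (a point): mouth of the left bay's tube well, a 15 mm hole in the deck, 115 mm above the bench; in the viewer's frame x = +18, y = +68 mm
- well_right (a point): mouth of the right bay's tube well, same; in the viewer's frame x = +18, y = -68 mm
- shutter_left (a joint): slide of the left bay's steel shutter in m: 0 = shut, grows as it moves to the viewer's left (+y of the viewer), 0.024 = half travel, its 20 mm wide open port centred on the window, 0.048 = far stop, an amber filter glass before the window. Its spring pulls it shut with 3 N at 0, 9 N at half travel, 15 N at the stop; let go, it shuts
- shutter_right (a joint): slide of the right bay's shutter in m, the mirror image: 0 = shut, grows as it moves to the viewer's right (-y of the viewer), 0.024 = half travel, 0.048 = far stop; same spring
- grip_left (a point): upright black grip riding on the left shutter, rounded block 22 (x) x 12 (y) x 38 mm high, over the front edge of the deck. Origin: centre of its underside, 116.5 mm above the bench (top at 154.5 mm); axes as the viewer's. Shut, it is at x = -40, y = +72 mm in the viewer's frame; 40 mm free on both sides. Its steel pointer runs along 3 index lines on the deck: shut, half (long), full, 24 mm apart
- grip_right (a point): upright black grip riding on the right shutter, the same; shut, its origin is at x = -40, y = -72, z = 116.5 mm in the viewer's frame
- sample_tube: stoppered sample tube 13 mm in diameter, 91 mm high, cap 18 mm in diameter and 24 mm high, standing in one of the two wells with its cap above the deck (top at z = 142 mm). Origin: centre of its underside, 51 mm above the bench; z along the tube
- well_plug: grey blanking plug in the other well: flat head 28 mm in diameter, 11 mm high, lying on the deck, stem 13 mm in diameter, 30 mm long, in the well. Origin: centre of the stem's lower end, 85 mm above the bench
- timer: bystander: white digital timer 50 x 62 x 21 mm lying at the front right; origin: centre of its underside
- specimen_pot: bystander: white specimen pot with a screw lid, 63 mm in diameter, 61 mm high, to the right in front of the viewer; origin: centre of its underside
- forceps: bystander: steel forceps 128 mm long lying at the front right; origin: centre of its underside
- tape_roll: bystander: roll of white tape 72 mm in diameter, 24 mm high, lying at the left; origin: centre of its underside
- screen_panel: tall dark desk partition 22 mm thick (y), 412 mm long (x), 660 mm high, standing on edge at the left of the viewer between it and the place where the arm starts; fixed, always in the same place: it fills x = 0.46 to 0.87 m, y = 0.255 to 0.285 m up to z = 0.665 m. Origin at [0.66, 0.237, 0]. Swing the arm past its front edge drawn in, not stretched out

How it is judged:
At the end, for the whole second after the job is handed in: the shutter of the bay with the tube stands still within 4 mm of half travel (24 mm), so that its port clears the whole window, held by the fingers on its grip with more than 5 N; the other shutter is shut within 3 mm; tube and plug have moved less than 8 mm (((y of sample_tube in the frame of viewer above 0.06 m and value of joint shutter_left between 0.02 and 0.028 m and velocity of joint shutter_left between -0.004 and 0.004 m/s and contact force between the fingers and shutter_left above 5 N and value of joint shutter_right below 0.003 m and distance of each of sample_tube, well_plug from where it was at the start of the episode below 0.008 m) or (y of sample_tube in the frame of viewer below -0.06 m and value of joint shutter_right between 0.02 and 0.028 m and velocity of joint shutter_right between -0.004 and 0.004 m/s and contact force between the fingers and shutter_right above 5 N and value of joint shutter_left below 0.003 m and distance of each of sample_tube, well_plug from where it was at the start of the episode below 0.008 m))); the arm keeps its last pose, push and grip.
It fails at once if a shutter was run through to its far stop (value of joint any of shutter_left, shutter_right above 0.044 m).
It fails at once if the shutter of the plugged bay was opened by more than 6 mm ((y of sample_tube in the frame of viewer above 0.06 m and value of joint shutter_right above 0.006 m) or (y of sample_tube in the frame of viewer below -0.06 m and value of joint shutter_left above 0.006 m)).
It fails at once if the tube or the plug was pulled up or knocked (distance of any of sample_tube, well_plug from where it was at the start of the episode above 0.012 m).
It fails at once if a thing on the bench was moved by more than 20 mm (distance of any of timer, specimen_pot, forceps, tape_roll from where it was at the start of the episode above 0.02 m).
It also fails if it takes over 32 s, if anything falls off the work surface, if the arm or the gripper's body presses on something with over 40 N, if the wrist force passes 120 N, or if a joint passes its speed limit or range.

## Working session

There is one attempt and no reset: what is moved stays moved. The work goes in short steps, Python scripts to look and compute and a tool call to move; the robot and the scene stay as the last step left them, time stands still between calls to the robot, and variables do not carry over. Pictures are saved under pics/ and viewed, at most 10 in all, crops included, and the job is handed in when it is done.

Besides the shell and the picture viewer there is one more tool, called after "Emit:" as name(argument=value, ...), one argument or row to a line, values as JSON. send_rows: Moves the arm, as the interface text tells. Its arguments: {"type":"object","properties":{"series":{"type":"array"},"force":{"type":"number"}},"required":["series"]}

```bash
mkdir -p pics; python3 - <<'E'
from plant import ctrl
import cv2,numpy as np
s=ctrl.get_state();print(s)
for n in("scene","side"):
    c=ctrl.read_camera(n);cv2.imwrite(f"pics/{n}0.png",c["img"][:,:,::-1])
    np.savez(f"{n}0.npz",**c)
    print(n,c["fx"],c["cx"],c["cy"],np.round(-c["R"].T@c["t"],3),np.round(c["R"],3).tolist())
E
```

```text
{'time': 0.0, 'qpos': array([-1.29403084e+00,  2.87171416e-01,  1.57818665e+00,  2.00922719e-05,
        1.27862517e+00, -1.50023082e-01]), 'dq': array([-0.00051864,  0.00012468,  0.00088489, -0.00033417, -0.0007365 ,
       -0.00270689]), 'joint_efforts': array([ 1.08120330e-03, -4.05976546e+01, -2.92626590e+01, -8.06388880e-05,
        5.70257631e-03,  2.88924404e-06]), 'eef_pos': array([ 0.27924892, -0.61379603,  0.22993814]), 'tcp_rot': array([ 9.77317627e-01,  2.11775418e-01, -6.60986693e-05, -1.19349994e-03]), 'contact_force': array([0.50516823, 0.29197888, 0.26263429]), 'wrist_torque': array([ 0.01199736, -0.03698772, -0.03109397]), 'finger_force': 0.0, 'opening': 1.0030027040698453}
scene 562.6743633882445 319.78655070026605 239.51332233749343 [ 0.395 -0.843  1.142] [[0.994, -0.108, 0.013], [-0.08, -0.801, -0.593], [0.074, 0.588, -0.805]]
side 551.7175316285756 312.8571863654304 242.1101333878085 [0.347 0.468 1.138] [[-0.978, -0.208, -0.013], [-0.176, 0.859, -0.481], [0.112, -0.468, -0.877]]
```

View pics/scene0.png

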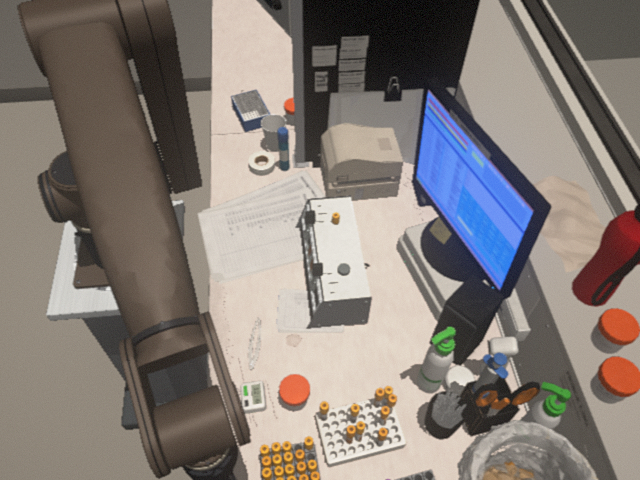

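View pics/side0.png

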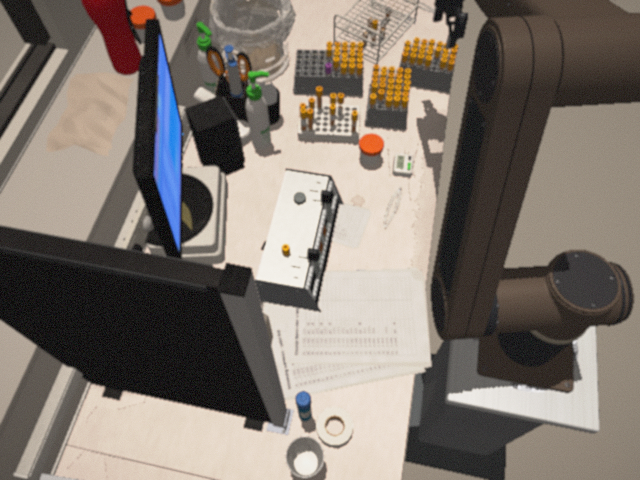

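Scene view: the orange tube cap is at about (336,217), so it sits in the left bay. The grey plug is at (344,268), with the grips at (310,217) and (318,268). Side view: cap (285,249), plug (300,198), left grip (313,254), right grip (327,196). Next I'll measure these.

```bash
cat > h.py <<'E'
import numpy as np,cv2
def ray(c,u,v):
    d=c["R"].T@np.array([(u-c["cx"])/c["fx"],(v-c["cy"])/c["fy"],1]);return -c["R"].T@c["t"],d/np.linalg.norm(d)
def plane(c,u,v,z):
    o,d=ray(c,u,v);return o+d*(z-o[2])/d[2]
def tri(c1,p1,c2,p2):
    o,d=ray(c1,*p1);q,e=ray(c2,*p2)
    s=np.linalg.lstsq(np.c_[d,-e],q-o,rcond=None)[0];a,b=o+s[0]*d,q+s[1]*e
    return (a+b)/2,np.linalg.norm(a-b)
def blob(img,seed,kind,r=16):
    u,v=seed;h=cv2.cvtColor(img,cv2.COLOR_RGB2HSV)
    m={"or":(h[...,0]<25)&(h[...,1]>120)&(h[...,2]>90),"dk":h[...,2]<60,"gr":(h[...,2]<150)}[kind]
    w=np.zeros_like(m);w[v-r:v+r,u-r:u+r]=1
    n,l,st,ce=cv2.connectedComponentsWithStats((m&w).astype(np.uint8))
    i=1+np.argmin(np.linalg.norm(ce[1:]-seed,axis=1)-0.05*st[1:,4]);return ce[i],st[i]
E
python3 - <<'E'
from h import *
C={n:dict(np.load(n+"0.npz")) for n in("scene","side")}
S={"cap":("or",(336,217),(285,249)),"plug":("gr",(344,268),(300,198))}
for k,(t,a,b) in S.items():
    r=9
    (p,sp),(q,sq)=blob(C["scene"]["img"],a,t,r),blob(C["side"]["img"],b,t,r)
    print(k,p,sp,q,sq,tri(C["scene"],p,C["side"],q))
    for z in(.12,.13,.142):print(z,plane(C["scene"],*p,z),plane(C["side"],*q,z))
a=cv2.resize(C["scene"]["img"][190:335,290:380],None,fx=4,fy=4,interpolation=2)
b=cv2.resize(C["side"]["img"][165:310,255:345],None,fx=4,fy=4,interpolation=2)
cv2.imwrite("pics/crop.png",np.hstack([a,b])[:,:,::-1])
E
```

```text
cap [335.40740741 217.55555556] [333 213   6  11  54] [285.37704918 249.45901639] [282 245   7  11  61] (array([ 0.5295467 , -0.04325894,  0.12696264]), np.float64(0.003187493735635771))
0.12 [ 0.53208693 -0.03751201  0.12      ] [ 0.52917524 -0.04670707  0.12      ]
0.13 [ 0.53074587 -0.04539997  0.13      ] [ 0.52738506 -0.04164861  0.13      ]
0.142 [ 0.52913659 -0.05486553  0.142     ] [ 0.52523685 -0.03557847  0.142     ]
plug [343.43965517 269.3362069 ] [338 264  12  12 116] [299.31730769 198.28846154] [294 193  12  12 104] (array([ 0.53072182, -0.17960285,  0.11617052]), np.float64(0.0027082254722531622))
0.12 [ 0.53157517 -0.18190007  0.12      ] [ 0.52866383 -0.17708975  0.12      ]
0.13 [ 0.53023912 -0.18837454  0.13      ] [ 0.52687867 -0.1707508   0.13      ]
0.142 [ 0.52863585 -0.19614391  0.142     ] [ 0.52473648 -0.16314406  0.142     ]
```

View pics/crop.png

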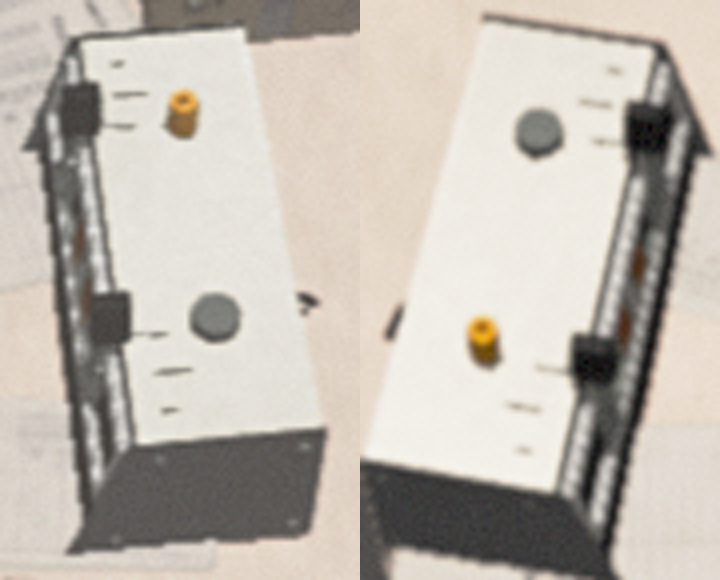

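```bash
python3 - <<'E'
from h import *
from scipy.spatial.transform import Rotation as Ro
C={n:dict(np.load(n+"0.npz")) for n in("scene","side")}
S=lambda x,y:(290+x/4-.375,190+y/4-.375)
D=lambda x,y:(255+(x-360)/4-.375,165+y/4-.375)
P={"LB":(S(243,28),D(368,461)),"RB":(S(325,429),D(485,17)),"LF":(S(78,38),D(558,493)),"RF":(S(133,445),D(660,44)),
"gripL":(S(80,109),D(594,359)),"gripR":(S(111,317),D(648,128)),
"gLtopFar":(S(63,83),D(614,383)),"lineL":(S(130,94),D(523,407))}
for k,(p,q) in P.items():
    t,e=tri(C["scene"],p,C["side"],q);print(k,np.round(t*1e3,1),round(e*1e3,1))
from plant import ctrl
s=ctrl.get_state();print(Ro.from_quat(s["tcp_rot"]).as_matrix().round(4))
E
```

```text
LB [574.7  29.3 111.3] 5.0
RB [ 579.2 -253.1  114.1] 3.3
LF [474.9  28.6 114.6] 4.7
RF [ 477.2 -253.3  115.7] 3.1
gripL [470.  -40.4 133.3] 3.4
gripR [ 471.6 -184.4  133.9] 5.3
gLtopFar [459.1 -25.8 139.7] 8.6
lineL [502.3 -15.9 113. ] 2.6
[[ 9.103e-01  4.139e-01 -6.000e-04]
 [ 4.139e-01 -9.103e-01  2.100e-03]
 [ 3.000e-04 -2.100e-03 -1.000e+00]]
```

Emit:
send_rows(
  series=[
    [[0,0,0,0,0,0.138,0],[0,0,0,0,0,0.138,0],[0,0,0,0,0,0.138,0],[1.6,-4.8,0,0,0,0,0],[1.6,-4.8,0,0,0,0,0],[1.6,-4.8,0,0,0,0,0],[1.6,-4.8,0,0,0,0,0],[1.6,-4.8,0,0,0,0,0],[1.6,-4.8,0,0,0,0,0],[1.6,-4.8,0,0,0,0,0]],
  ],
  force=60,
)

```text
time: 1.35
eef_pos: [0.3872, -0.2752, 0.2309]
tcp_rot: [1.0, 0.006, -0.0, -0.0]
contact_force: [0.2, -0.7, 0.7]
opening: 0.501
finger_force: 0.0
```

Emit:
send_rows(
  series=[
    [[1.7,-4.7,0,0,0,0,0],[1.7,-4.7,0,0,0,0,0],[1.7,-4.7,0,0,0,0,0],[1.7,-4.7,0,0,0,0,0],[1.8,-4.6,0,0,0,0,0],[0,0,0,0,0,0,0],[0,0,0,0,0,0,0]],
  ],
)

```text
time: 2.22
eef_pos: [0.4698, -0.0419, 0.2309]
tcp_rot: [1.0, 0.007, -0.0, 0.0]
contact_force: [-0.0, 0.0, -0.4]
opening: 0.499
finger_force: 0.0
```

```bash
python3 - <<'E'
from plant import ctrl
import cv2,numpy as np
s=ctrl.get_state();print(s["eef_pos"],s["qpos"],s["contact_force"])
c=ctrl.read_camera("wrist");np.savez("wrist1.npz",**c,eef=s["eef_pos"],q=s["tcp_rot"])
print(c["hand_eye"].round(3),c["fx"])
cv2.imwrite("pics/w1.png",c["img"][:,:,::-1])
E
```

```text
[ 0.46983094 -0.04191895  0.23093036] [-3.04328179e-01 -1.75135991e-01  2.05969972e+00 -4.50247646e-04
  1.25782815e+00  1.25313046e+00] [-0.03361079  0.00044526 -0.37479913]
[[ 0.001 -0.963 -0.268  0.068]
 [ 1.     0.001  0.     0.001]
 [-0.    -0.268  0.963 -0.143]
 [ 0.     0.     0.     1.   ]] 371.64829954431775
```

View pics/w1.png

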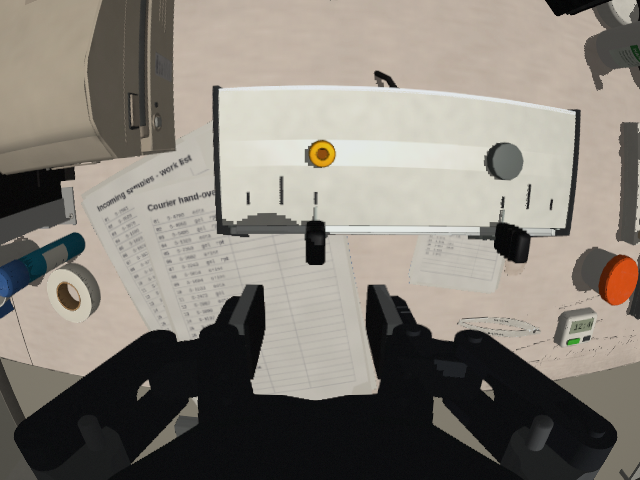

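```bash
cat >> h.py <<'E'
from scipy.spatial.transform import Rotation as Ro
def wplane(w,u,v,z):
    x,y=(u-w["cx"])/w["fx"],(v-w["cy"])/w["fy"];th=np.hypot(x,y)
    d=np.array([np.sin(th)*x/th,np.sin(th)*y/th,np.cos(th)])
    H=w["hand_eye"];R=Ro.from_quat(w["q"]).as_matrix()
    o=w["eef"]+R@H[:3,3];d=R@H[:3,:3]@d
    return o+d*(z-o[2])/d[2]
E
python3 - <<'E'
from h import *
w=dict(np.load("wrist1.npz"))
g=w["img"].max(2)
for v in(236,244,250,256,260,264,266):
    c=np.where(g[v,300:335]<70)[0]+300;print(v,c.min() if len(c) else 0,c.max() if len(c) else 0)
f=lambda n,u,v,z:print(n,(wplane(w,u,v,z)*1e3).round(1))
f("cap",322,154,.142);f("plug",506,161,.126);f("grip top front",316,264,.1545);f("grip mid",316,256,.1545);f("grip topback",316,242,.1545)
f("pointer",316,213,.116);f("shut line",316,198,.115);f("half",281,190,.115);f("full",248,197,.115);f("deckLF",218,228,.115);f("deckRF",570,230,.115);f("LB",216,88,.115);f("RB",578,110,.115)
E
```

```text
236 305 325
244 306 324
250 306 324
256 306 324
260 306 324
264 309 321
266 0 0
cap [527.5 -46.4 142. ]
plug [ 529.1 -180.7  126. ]
grip top front [460.1 -43.6 154.5]
grip mid [465.4 -43.6 154.5]
grip topback [474.4 -43.4 154.5]
pointer [484.7 -43.4 116. ]
shut line [495.3 -43.2 115. ]
half [500.7 -18.5 115. ]
full [495.6   5.2 115. ]
deckLF [472.7  28.4 115. ]
deckRF [ 476.4 -261.2  115. ]
LB [574.   27.9 115. ]
RB [ 578.3 -257.3  115. ]
```

The wrist view shows the left grip under the tool at (315,250), with its pointer on the shut line and the long middle line at (281,190). The grip lies at about (0.470, −0.043), which agrees with the other two views. I'll descend and close.

Emit:
send_rows(
  series=[
    [[0,0.1,3.0,0,0,0,0],[0,0,3.0,0,0,0,0],[0,0,2.0,0,0,0,0],[0,0,1.5,0,0,0,0],[0,0,1.0,0,0,0,0],[0,0,0,0,0,0,0],[0,0,0,0,0,0,0]],
  ],
)

```text
time: 3.15
eef_pos: [0.4707, -0.0432, 0.1271]
tcp_rot: [1.0, 0.006, 0.001, 0.0]
contact_force: [0.7, -0.4, 1.0]
opening: 0.498
finger_force: 0.0
```

Emit:
send_rows(
  series=[
    [[0,0,0,0,0,0,-0.5],[0,0,0,0,0,0,-0.8],[0,0,0,0,0,0,-1],[0,0,0,0,0,0,-1],[0,0,0,0,0,0,-1],[0,0,0,0,0,0,-1]],
  ],
  force=60,
)

```text
time: 3.9
eef_pos: [0.4706, -0.0421, 0.1272]
tcp_rot: [1.0, 0.006, 0.0, -0.001]
contact_force: [-1.6, 4.6, 4.6]
opening: 0.13
finger_force: 59.3
```

Emit:
send_rows(
  series=[
    [[0,-0.4,0,0,0,0,-1],[0,-0.4,0,0,0,0,-1],[0,-0.4,0,0,0,0,-1],[0,-0.4,0,0,0,0,-1],[0,-0.4,0,0,0,0,-1],[0,-0.3,0,0,0,0,-1],[0,0,0,0,0,0,-1],[0,0,0,0,0,0,-1],[0,0,0,0,0,0,-1]],
  ],
)

```text
time: 5.03
eef_pos: [0.4704, -0.0218, 0.1271]
tcp_rot: [1.0, 0.007, 0.001, 0.002]
contact_force: [-2.5, -8.1, 4.8]
opening: 0.128
finger_force: 59.4
```

Emit:
send_rows(
  series=[
    [[0,-0.2,0,0,0,0,-1],[0,-0.2,0,0,0,0,-1],[0,0,0,0,0,0,-1],[0,0,0,0,0,0,-1],[0,0,0,0,0,0,-1],[0,0,0,0,0,0,-1]],
  ],
)

```text
time: 5.78
eef_pos: [0.4704, -0.0181, 0.1271]
tcp_rot: [1.0, 0.007, 0.001, 0.003]
contact_force: [-2.3, -8.6, 4.1]
opening: 0.129
finger_force: 59.4
```

```bash
python3 - <<'E'
from plant import ctrl
import cv2,numpy as np
s=ctrl.get_state();print(s["eef_pos"],s["contact_force"],s["finger_force"],abs(s["dq"]).max())
c=ctrl.read_camera("wrist");np.savez("wrist2.npz",**c,eef=s["eef_pos"],q=s["tcp_rot"])
cv2.imwrite("pics/w2.png",c["img"][:,:,::-1])
E
```

```text
[ 0.47037629 -0.01808452  0.12711036] [-2.3047747  -8.57803811  4.11896133] 59.42724287509918 0.001826165684113937
```

View pics/w2.png

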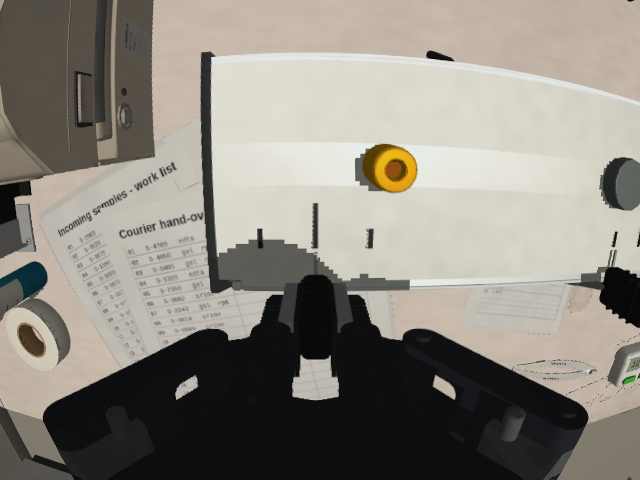

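The pointer (316,262) lines up with the long middle line (316,225). The right pointer (612,257) is still at its shut line, and the tube and plug are in place. Handing in.

```bash
python3 -c "
from plant import ctrl
print(ctrl.sign_off())"
```

```text
the job is handed in; nothing more can be done
None
```

I handed the job in with the left shutter (the tube's bay) held at half travel: its pointer is on the long middle line, about 24 mm out, gripped at about 59 N. The right shutter still looks shut, and the tube and plug look in place.

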